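Release the battery cartridge of a bench scale with a pin tool

TASK

Take the pin tool from its wooden stand, hold the recessed release button in the scale's battery cartridge down with the pin and, keeping it held down, push the cartridge at least 45 mm out of the side of the scale so that it stays out. Be gentle: never bear on the scale or the cartridge with more than about 15 N. Then stand the pin tool back in the hole of its stand and let go, leaving the mug, jar and spoon where they are.

Things in the scene. Friction and masses are not known exactly. Their poses are not given: they have to be found in the camera images.
- pin_tool: Metal pin tool, 110 mm long, 70 g, standing upright in its stand, pin down. Origin at the very tip of the pin, its z axis runs up the tool. From the tip: a 6 mm round pin for 36 mm, a round flange of 24 mm diameter from 36 to 40 mm, then a square handle 16 mm wide (sides along its x and y axes) from 40 to 110 mm.
- stand: Light wooden block 70 x 70 x 46 mm, fixed to the counter, with a 10 mm hole, 40 mm deep, in the middle of its top; it may lie to the left or the right of the scale. Origin at the centre of its underside. When the tool is home, the pin is in the hole and the flange's underside lies on the top at 46 mm, so the tip is 10 mm above the origin.
- scale: Grey bench scale, fixed to the counter, 200 mm (x) x 240 mm (y) x 55 mm, with a steel pan (125 x 210 mm, top at 66 mm) over its +x half, centred 33 mm to +x of the origin. Along its -x edge are a display (the -y half) and the battery bay (the +y half), which opens in the +y side. Origin at the centre of the underside.
- well (a point): Centre of the mouth of a round well, 12 mm wide, rim bevelled, in the cartridge's top; it moves with the cartridge, axes as the scale's. At first 68 mm to -x, 89 mm to +y of the scale's origin, 52 mm above the counter. Down the well is the release button, an 11 mm disc resting 7 to 23 mm below the mouth: this depth differs from scale to scale and must be felt.
- cartridge (a joint): How far the cartridge is out along the scale's +y, m: 0 latched home, 0.060 end stop. Slides against 2 N, pushed by the well's wall. Free while the button is held 4.5 to 6.5 mm down: the button yields from 2 N, 1.2 N more per mm (free from 7.4 N), to a hard stop at 6.5 mm (9.8 N). Let up, it springs back and the cartridge catches on teeth 16 mm apart; past 0.041 m it stays out.
- mug: White mug, 76 mm wide, 85 mm high, a bystander. Origin at the centre of its underside.
- jar: Closed glass jar, 60 mm wide, 100 mm high, a bystander. Origin at the centre of its underside.
- spoon: Spoon lying on the counter, a bystander.
- cartridge_end (a point): Middle of the top edge of the outer (+y) end of the black battery cartridge (44 mm in x, 114 mm in y, 30 mm high; top 52 mm above the counter, 3 mm below the scale's rim). It moves with the cartridge; axes as the scale's. The well is 29 mm to -y of it.
There are look-alikes about, which are no part of the job. Of the things shaped like the pin_tool, the metal one is meant.

How it is judged:
On the way, in this order (a step that is already met when the one before it is completed fails the run):
1. the pin is in the well and bears on the button, with the cartridge still home (z of pin_tool in the frame of well below -0.01 m and horizontal distance between pin_tool and well below 0.006 m and contact force between pin_tool and scale above 2.5 N and value of joint cartridge below 0.008 m), for 0.1 s.
2. the cartridge passes 30 mm with the pin in the well, still pressing (z of pin_tool in the frame of well below -0.01 m and horizontal distance between pin_tool and well below 0.006 m and contact force between pin_tool and scale above 2.5 N and value of joint cartridge above 0.03 m), for 0.03 s.
At the end, for the whole second after the job is handed in: The cartridge is out by more than 44 mm, and the pin tool stands released and still in the hole of its stand: tip within 5 mm of the hole's axis, flange within 4 mm of the stand's top, upright within 0.12 rad (value of joint cartridge above 0.044 m and horizontal distance between pin_tool and stand below 0.005 m and z of pin_tool in the frame of stand between 0.005 and 0.014 m and angle between pin_tool's own z axis and vertical below 0.12 rad and linear speed of pin_tool below 0.02 m/s and contact force between pin_tool and the fingers below 0.1 N); the robot touches nothing.
It fails at once if the tool bears on the scale or its cartridge with more than 16 N (contact force between pin_tool and scale above 16 N).
It fails at once if the gripper or arm bears on the scale or its cartridge with more than 16 N (contact force between the arm and scale above 16 N).
It fails at once if the fingers bear on the scale with more than 16 N (contact force between the fingers and scale above 16 N).
It fails at once if the mug, jar or spoon is moved by more than 25 mm (distance of any of mug, jar, spoon from where it was at the start of the episode above 0.025 m).
It also fails if it takes over 58 s, if anything falls off the work surface, if the arm or the gripper's body presses on something with over 40 N, if the wrist force passes 120 N, or if a joint passes its speed limit or range.

ROBOT

A 7-joint arm with a two-finger parallel gripper is mounted at the origin on the work surface. World frame = base frame: x ahead of the robot, y to its left, z up, the work surface at z = 0. Lengths are in m, angles in rad, forces in N, time in s.
With the tool pointing down it reaches from about 0.4 to 0.875 m from the base axis. Payload 4.4 kg.
Tool frame: the origin (TCP) lies at the very end of the fingers, on their centre line; the grasp point (between the pads) lies 19 mm behind it; z points along the fingers, y is the line along which they close (so a half turn about z gives the same grasp; the last joint's range is limited). The gripper opens to 85 mm and grips with 20 to 120 N. Pads are 22 mm wide; open, the fingers measure 114 mm over their backs; the gripper's body (76 mm by 85 mm) begins 54 mm behind the grasp point. The pads swing forward as they close: fully open they stand 13 mm farther back than shut.
Start: joints at [-1.174, 0.628, 0.038, 1.517, -0.027, 0.996, -0.02], TCP at [0.29, 0.582, 0.231] pointing down, gripper open.
Joint ranges: [-3.06, 3.06], [-0.37, 2.12], [-1.25, 1.32], [0.18, 2.47], [-1.1, 4.24], [0.23, 1.98], [-2.94, 2.94]. Speed limits (rad/s): [2.57, 2.57, 3.14, 3.14, 3.14, 3.14, 3.14].

INTERFACE

Orientations are given as a unit quaternion [w, x, y, z].
In Python, from station import env gives the robot as it stands.
- The arm moves only by the tool apply_moves, never from a script. Its argument "steps" is a list of rows, each an object with "xyz": the shift along the tool's x, y, z in mm, a list of three; "spin": the turn about the tool's z in rad; "gripper": the closure in counts, from 0 (fully open) to 255 (shut). A call has 1 to 12 rows; each row is the pose to reach, as a shift and turn from the pose commanded when the call began, along the tool's axes at that moment; what a row does not reach only later rows make up. A row lasts 1/12 s, in which the tool goes at most 41.7 mm and 7.16 degrees, less where a joint would pass 70% of its speed; a pose out of reach is approached as far as the arm can. A call with a gripper value outside its range is refused whole. The fingers move at their own pace and stop on an object; "force" is the grip in N (left out, the last holds). Time passes only in rows, so rows that repeat a pose let the fingers close. It gives the time, the measured TCP pose, the force, the opening and the grip force at its end, in the units of the state.
- env.state(): the state, without advancing time (a new reading comes with each control period).
- env.capture(name): name is "scene" or "top" or "wrist"; returns the picture (400x640x3 uint8, red, green, blue); there is no depth.
- env.camera_params(name): a dict with "mtx" (3x3 intrinsics, pixels), "pose" (4x4, takes a point from camera to world coordinates). Camera axes: x right, y up, looking along -z (the intrinsics and any distortion apply to the point x, -y, -z); pixel columns grow to the right and rows downward; lengths in m; the calibration is good to about 2 mm. A picture is of the moment at which its call begins: read the wrist's pose just before it. camera_params takes no time and is no camera call; for the wrist camera it gives the pose at the moment of the call.
- env.close_job(): hands the job in; it is judged then, once.
The state is a dict: "time": time; "q": joint angles; "qvel": joint speeds; "joint_torque": joint torques, N m; "tool_pos": TCP position; "tcp_rot": TCP orientation; "force": force on the tool from outside, world axes, zero at the start; "ft_torque": the same for the moment, N m; "grip_width": opening from 0.0 (shut) to 1.0 (fully open); "finger_force": force on a finger pad.
Only numpy, scipy, OpenCV 4.12 (cv2) and the standard library are available. Lean on these libraries where they do the work, as an engineer would, in place of code of your own. Each camera call takes 0.05 s, during which the arm holds its last target. There are 200 camera calls.

## Working session

There is one attempt and no reset: what is moved stays moved. The work goes in short steps, Python scripts to look and compute and a tool call to move; the robot and the scene stay as the last step left them, time stands still between calls to the robot, and variables do not carry over. Pictures are saved under pics/ and viewed, at most 10 in all, crops included, and the job is handed in when it is done.

Besides the shell and the picture viewer there is one more tool, called as name(argument=value, ...), one argument or row to a line, values as JSON. apply_moves: Moves the arm, as the interface text tells. Its arguments: {"type":"object","properties":{"steps":{"type":"array","items":{"type":"object","properties":{"xyz":{"type":"array","items":{"type":"number"}},"spin":{"type":"number"},"gripper":{"type":"number"}}}},"force":{"type":"number"}},"required":["steps"]}

```bash
mkdir -p pics; ls
python3 - <<'E'
from station import env
import cv2,numpy as np
s=env.state()
print({k:np.round(s[k],3).tolist() for k in s})
for n in("scene","top"):
    im=env.capture(n); cv2.imwrite(f"pics/{n}0.png",im[:,:,::-1]); p=env.camera_params(n); print(n,np.round(p["mtx"],1).tolist(),np.round(p["pose"],3).tolist(),[k for k in p])
E
```

```text
pics
{'time': 0.0, 'q': [-1.174, 0.629, 0.038, 1.518, -0.027, 0.996, -0.02], 'qvel': [-0.001, -0.001, -0.001, -0.001, 0.001, -0.001, 0.0], 'joint_torque': [0.001, -56.339, 1.227, -19.345, 0.011, 0.011, -0.0], 'tool_pos': [0.29, 0.581, 0.23], 'tcp_rot': [-0.0, 0.229, 0.973, -0.001], 'force': [-0.545, -0.181, 0.222], 'ft_torque': [-0.014, 0.035, 0.019], 'finger_force': 0.0, 'grip_width': 0.996}
scene [[395.3, 0.0, 324.5], [0.0, 395.3, 202.2], [0.0, 0.0, 1.0]] [[0.14, -0.837, 0.528, 1.081], [0.99, 0.124, -0.066, -0.075], [-0.01, 0.533, 0.846, 0.865], [0.0, 0.0, 0.0, 1.0]] ['mtx', 'pose']
top [[448.4, 0.0, 320.5], [0.0, 448.4, 198.7], [0.0, 0.0, 1.0]] [[-0.022, 0.987, -0.162, 0.358], [-1.0, -0.024, -0.007, -0.022], [-0.01, 0.162, 0.987, 1.382], [0.0, 0.0, 0.0, 1.0]] ['mtx', 'pose']
```

View pics/scene0.png

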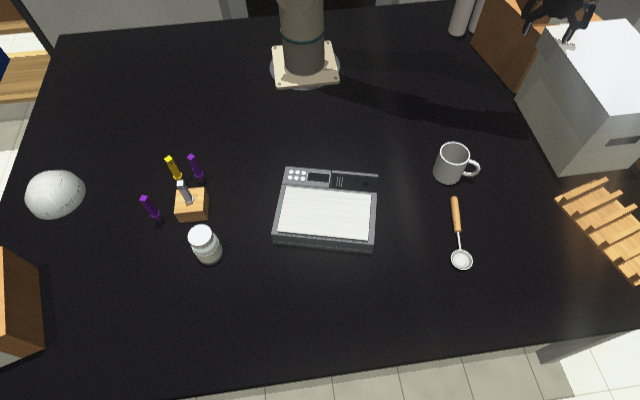

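View pics/top0.png

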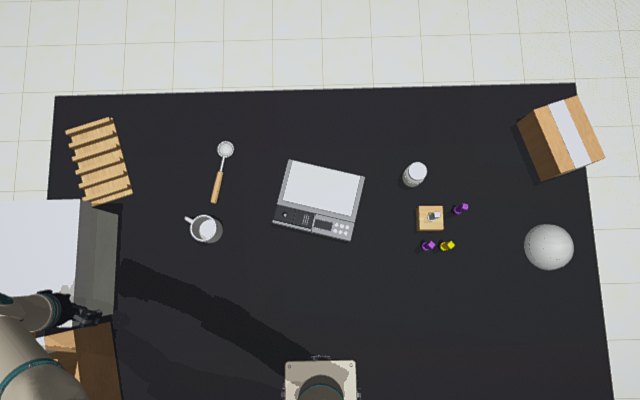

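The scene shows the stand with the metal tool at about (190,200) and look-alikes around it at (150,207), (174,167) and (195,166). The scale is at about (325,208), with the cartridge towards +y (the mug side). In the top view the stand is at (431,217) and the cartridge well at about (285,215). Next I'll enlarge both areas.

```bash
cat > h.py <<'E'
import numpy as np,cv2
from station import env
from scipy.spatial.transform import Rotation as R
def ray(cam,uv,z,p=None):
    p=p or env.camera_params(cam); K=p["mtx"];T=np.array(p["pose"])
    d=np.linalg.inv(K)@[uv[0],uv[1],1]; d=T[:3,:3]@(d*[1,-1,-1]); o=T[:3,3]
    return o+d*(z-o[2])/d[2]
def proj(cam,X,p=None):
    p=p or env.camera_params(cam); K=p["mtx"];T=np.array(p["pose"])
    c=T[:3,:3].T@(np.array(X)-T[:3,3])*[1,-1,-1]; u=K@c; return u[:2]/u[2]
def rot():
    q=env.state()["tcp_rot"]; return R.from_quat([q[1],q[2],q[3],q[0]]).as_matrix()
E
python3 - <<'E'
from h import *
im=cv2.imread("pics/top0.png")
a=cv2.resize(im[150:250,265:375],None,fx=5,fy=5,interpolation=cv2.INTER_CUBIC)
b=cv2.resize(im[190:260,395:485],None,fx=5,fy=5,interpolation=cv2.INTER_CUBIC)
c=np.zeros((500,550,3),np.uint8); c[:]=a
cv2.imwrite("pics/a.png",a)
cv2.imwrite("pics/b.png",b)
# pan: bright mask
hsv=cv2.cvtColor(im,cv2.COLOR_BGR2HSV)
m=(cv2.inRange(hsv,(0,0,190),(180,40,255)))[150:225,270:375]
cs,_=cv2.findContours(m,cv2.RETR_EXTERNAL,cv2.CHAIN_APPROX_NONE); k=max(cs,key=cv2.contourArea)
k=k.reshape(-1,2)+[270,150]
P=np.array([ray("top",u,.066)[:2] for u in k],np.float32)
r=cv2.minAreaRect(P*1000); print("pan",r)
m=cv2.inRange(hsv,(8,70,90),(25,255,255))[200:235,410:450]
cs,_=cv2.findContours(m,cv2.RETR_EXTERNAL,cv2.CHAIN_APPROX_NONE); k=max(cs,key=cv2.contourArea).reshape(-1,2)+[410,200]
P=np.array([ray("top",u,.046)[:2] for u in k],np.float32); print("stand",cv2.minAreaRect(P*1000))
E
```

```text
pan ((607.3004150390625, -16.003448486328125), (208.2619171142578, 123.36060333251953), 75.2662124633789)
stand ((510.7380676269531, -340.9272155761719), (75.1943130493164, 72.2442626953125), 88.62366485595703)
```

View pics/a.png

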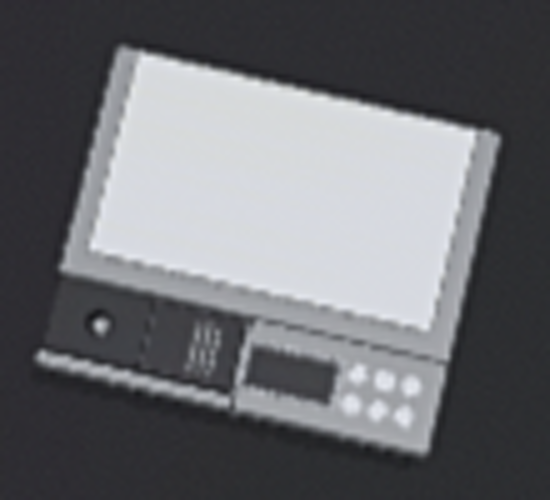

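View pics/b.png

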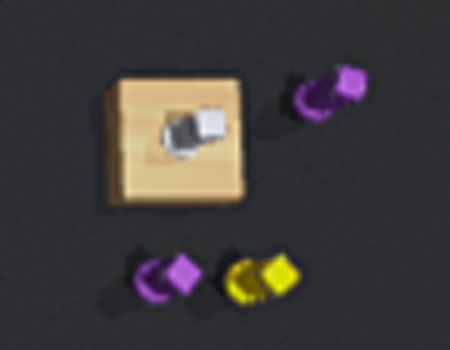

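```bash
cat >> h.py <<'E'
def shift(X): # world target -> tool-frame shift mm from measured pose
    return np.round(rot().T@(np.array(X)-env.state()["tool_pos"])*1000,1).tolist()
def yaw(): # closing line angle deg
    y=rot()[:,1]; return np.degrees(np.arctan2(y[1],y[0]))
E
python3 - <<'E'
from h import *
print("well",ray("top",(285,214.4),.052),"tooltop",ray("top",(437,214.6),.12),"holecorr pan-based well .532 .096")
print("jar",ray("top",(416,168),.1),"mug",ray("top",(205,228),.08))
print("mug pr",ray("top",(188,219),.05))
print("yaw",yaw(),rot().round(3).tolist())
for X in[(.47,.1,.28),(.505,-.335,.26)]: print(X,shift(X))
E
```

```text
well [0.53103788 0.09405926 0.052     ] tooltop [ 0.51137498 -0.34200983  0.12      ] holecorr pan-based well .532 .096
jar [ 0.65235428 -0.29469639  0.1       ] mug [0.49295917 0.32570078 0.08      ]
mug pr [0.52433678 0.38531731 0.05      ]
yaw 63.48638638130227 [[-0.895, 0.446, -0.001], [0.446, 0.895, -0.002], [-0.0, -0.002, -1.0]]
(0.47, 0.1, 0.28) [-375.9, -350.2, -48.9]
(0.505, -0.335, 0.26) [-601.4, -723.8, -28.3]
```

apply_moves(
  steps=[
    {"xyz": [-376, -350, -49], "spin": 1.1, "gripper": 60},
    {"xyz": [-376, -350, -49], "spin": 1.1, "gripper": 60},
    {"xyz": [-376, -350, -49], "spin": 1.1, "gripper": 60},
    {"xyz": [-376, -350, -49], "spin": 1.1, "gripper": 60},
    {"xyz": [-376, -350, -49], "spin": 1.1, "gripper": 60},
    {"xyz": [-376, -350, -49], "spin": 1.1, "gripper": 60},
    {"xyz": [-376, -350, -49], "spin": 1.1, "gripper": 60},
    {"xyz": [-376, -350, -49], "spin": 1.1, "gripper": 60},
    {"xyz": [-376, -350, -49], "spin": 1.1, "gripper": 60},
    {"xyz": [-601, -724, -28], "spin": 1.1, "gripper": 60},
    {"xyz": [-601, -724, -28], "spin": 1.1, "gripper": 60},
    {"xyz": [-601, -724, -28], "spin": 1.1, "gripper": 60},
  ],
)

```text
time: 1.1
tool_pos: [0.4391, 0.1065, 0.2652]
tcp_rot: [-0.0, 0.704, 0.71, -0.0]
force: [1.1, -0.1, -0.5]
grip_width: 0.767
finger_force: 0.0
```

```bash
python3 -c "
from h import *
print(env.state()['time'],env.state()['tool_pos'],yaw(),shift((.505,-.335,.26)))"
```

```text
1.1 [0.43908752 0.10651512 0.26517755] 0.48078980901615775 [-442.1, 62.2, 5.2]
```

apply_moves(
  steps=[
    {"xyz": [-440, 60, 5], "gripper": 60},
    {"xyz": [-440, 60, 5], "gripper": 60},
    {"xyz": [-440, 60, 5], "gripper": 60},
    {"xyz": [-440, 60, 5], "gripper": 60},
    {"xyz": [-440, 60, 5], "gripper": 60},
    {"xyz": [-440, 60, 5], "gripper": 60},
    {"xyz": [-440, 60, 5], "gripper": 60},
    {"xyz": [-440, 60, 5], "gripper": 60},
    {"xyz": [-440, 60, 5], "gripper": 60},
    {"xyz": [-440, 60, 5], "gripper": 60},
    {"xyz": [-440, 60, 5], "gripper": 60},
    {"xyz": [-440, 60, 5], "gripper": 60},
  ],
)

```text
invalid input
```

Run:
```python
from h import *
p=env.camera_params("wrist"); print(env.state()['time'],env.state()['tool_pos'],yaw(),np.round(p["pose"],3).tolist(),np.round(p["mtx"],1).tolist())
np.save("w1.npy",p["pose"]); im=env.capture("wrist"); cv2.imwrite("pics/w1.png",im[:,:,::-1])
print(proj("wrist",(.511,-.342,.12),p))
```

```text
1.1 [0.43908752 0.10651512 0.26517755] 0.48078980901615775 [[1.0, -0.008, -0.0, 0.438], [0.007, 0.955, 0.298, 0.183], [-0.002, -0.298, 0.955, 0.408], [0.0, 0.0, 0.0, 1.0]] [[280.8, 0.0, 319.9], [0.0, 280.8, 199.9], [0.0, 0.0, 1.0]]
[365.6141057  471.19519397]
```

View pics/w1.png

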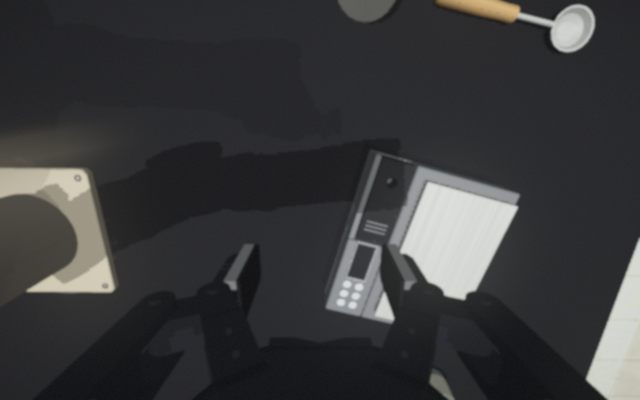

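The move was refused, so the arm is still at the waypoint. The wrist view from there shows the well at about (391,182) and the pan corners, which is enough to measure the well. I'll resend the move with spin included.

apply_moves(
  steps=[
    {"xyz": [-440, 60, 5], "spin": 0, "gripper": 60},
    {"xyz": [-440, 60, 5], "spin": 0, "gripper": 60},
    {"xyz": [-440, 60, 5], "spin": 0, "gripper": 60},
    {"xyz": [-440, 60, 5], "spin": 0, "gripper": 60},
    {"xyz": [-440, 60, 5], "spin": 0, "gripper": 60},
    {"xyz": [-440, 60, 5], "spin": 0, "gripper": 60},
    {"xyz": [-440, 60, 5], "spin": 0, "gripper": 60},
    {"xyz": [-440, 60, 5], "spin": 0, "gripper": 60},
    {"xyz": [-440, 60, 5], "spin": 0, "gripper": 60},
    {"xyz": [-440, 60, 5], "spin": 0, "gripper": 60},
    {"xyz": [-440, 60, 5], "spin": 0, "gripper": 60},
    {"xyz": [-440, 60, 5], "spin": 0, "gripper": 60},
  ],
)

```text
time: 2.15
tool_pos: [0.5015, -0.3387, 0.2599]
tcp_rot: [0.002, 0.707, 0.707, -0.002]
force: [0.4, -0.0, 0.0]
grip_width: 0.766
finger_force: 0.0
```

Run:
```python
from h import *
p=env.camera_params("wrist"); print(env.state()['time'],env.state()['tool_pos'],yaw())
np.save("w2.npy",p["pose"]); im=env.capture("wrist"); cv2.imwrite("pics/w2.png",im[:,:,::-1])
print(proj("wrist",(.511,-.342,.12),p), proj("wrist",(.511,-.342,.046),p))
p1=dict(mtx=p["mtx"],pose=np.load("w1.npy")); print("well w1",ray("wrist",(391,182.5),.052,p1))
```

```text
2.15 [ 0.50145567 -0.33867169  0.25986201] -0.0018591789842235314
[330.59280238 191.65770333] [328.66037011 175.91129617]
well w1 [0.52997852 0.09656723 0.052     ]
```

View pics/w2.png

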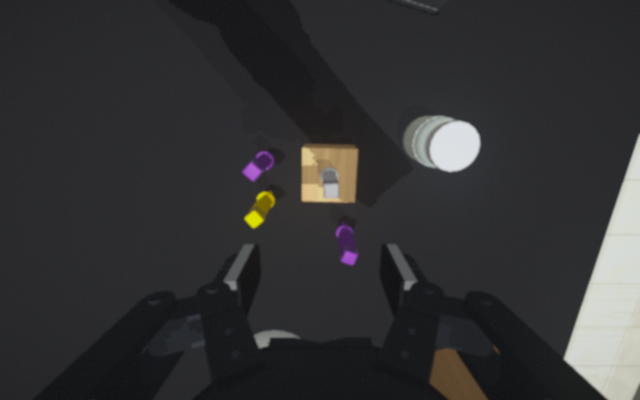

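Run:
```python
from h import *
im=cv2.imread("pics/w2.png"); c=im[135:215,290:370]
cv2.imwrite("pics/w2c.png",cv2.resize(c,None,fx=7,fy=7,interpolation=cv2.INTER_CUBIC))
p=dict(mtx=env.camera_params("wrist")["mtx"],pose=np.load("w2.npy"))
h=cv2.cvtColor(im,cv2.COLOR_BGR2HSV)
m=cv2.inRange(h,(0,0,120),(180,50,255)); m2=np.zeros_like(m); m2[160:210,310:350]=m[160:210,310:350]
cs,_=cv2.findContours(m2,cv2.RETR_EXTERNAL,cv2.CHAIN_APPROX_NONE)
for k in cs:
    if cv2.contourArea(k)>20:
        P=np.array([ray("wrist",u,.12,p)[:2] for u in k.reshape(-1,2)],np.float32); print(cv2.boundingRect(k),cv2.minAreaRect(P*1000))
```

```text
(323, 183, 16, 15) ((510.9383239746094, -340.2646179199219), (15.127385139465332, 15.750532150268555), 89.98332977294922)
(320, 167, 19, 16) ((508.67547607421875, -323.0133056640625), (18.447500228881836, 14.426538467407227), 12.411911010742188)
```

View pics/w2c.png

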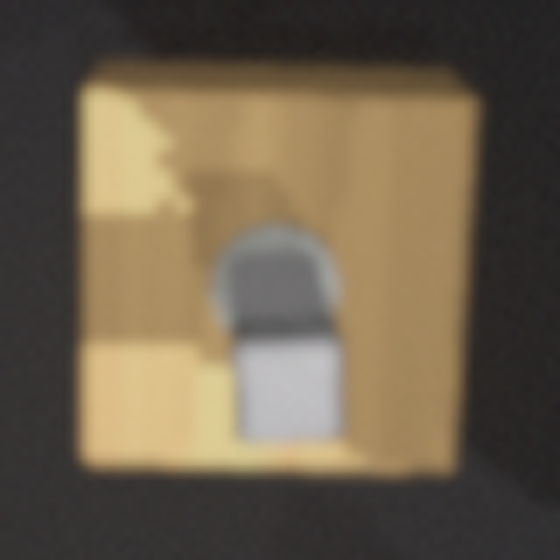

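The tool handle top is at about (331,190), aligned with the axes, centred at about (0.511, -0.340). I'll move above it, narrow the fingers and check the position.

apply_moves(
  steps=[
    {"xyz": [-2, 9.5, 40], "spin": 0, "gripper": 110},
    {"xyz": [-2, 9.5, 80], "spin": 0, "gripper": 110},
    {"xyz": [-2, 9.5, 118], "spin": 0, "gripper": 110},
    {"xyz": [-2, 9.5, 118], "spin": 0, "gripper": 110},
    {"xyz": [-2, 9.5, 118], "spin": 0, "gripper": 110},
    {"xyz": [-2, 9.5, 118], "spin": 0, "gripper": 110},
  ],
)

```text
time: 2.7
tool_pos: [0.5135, -0.333, 0.1441]
tcp_rot: [0.001, 0.704, 0.71, 0.0]
force: [-0.2, -0.2, 0.4]
grip_width: 0.569
finger_force: 0.0
```

```bash
python3 -c "
from h import *
print(env.state(),shift((.511,-.3405,.081)))"
```

```text
{'time': 2.7, 'q': array([ 0.29990524,  0.70638617,  0.37799215,  1.72092889, -0.34825747,
        0.77877702,  0.85428571]), 'qvel': array([ 0.00500826, -0.02868423,  0.01316025, -0.02045539, -0.00183069,
       -0.00663561,  0.00262481]), 'joint_torque': array([-2.46731266e-01, -5.20516527e+01,  5.64867809e+00, -1.42503315e+01,
       -7.61289673e-03,  1.00205967e-01, -3.54546930e-03]), 'tool_pos': array([ 0.51351496, -0.33304808,  0.14408498]), 'tcp_rot': array([1.09583152e-03, 7.04022210e-01, 7.10177050e-01, 2.89787510e-04]), 'force': array([-0.19167073, -0.23950966,  0.44013873]), 'ft_torque': array([ 0.00234541, -0.00326168, -0.0191134 ]), 'finger_force': 0.0, 'grip_width': 0.5687905885763613} [-7.4, -2.7, 63.1]
```

apply_moves(
  steps=[
    {"xyz": [-7.5, -2.5, 0], "spin": 0, "gripper": 110},
    {"xyz": [-7.5, -2.5, 15], "spin": 0, "gripper": 110},
    {"xyz": [-7.5, -2.5, 30], "spin": 0, "gripper": 110},
    {"xyz": [-7.5, -2.5, 45], "spin": 0, "gripper": 110},
    {"xyz": [-7.5, -2.5, 61], "spin": 0, "gripper": 110},
    {"xyz": [-7.5, -2.5, 61], "spin": 0, "gripper": 110},
    {"xyz": [-7.5, -2.5, 61], "spin": 0, "gripper": 110},
  ],
)

```text
time: 3.28
tool_pos: [0.5104, -0.3415, 0.0827]
tcp_rot: [0.001, 0.704, 0.71, 0.0]
force: [0.7, -1.2, 0.6]
grip_width: 0.565
finger_force: 0.0
```

Run:
```python
from h import *
print(env.state()["tool_pos"],shift((.511,-.3405,.081)))
p=env.camera_params("wrist"); im=env.capture("wrist"); cv2.imwrite("pics/w3.png",im[150:,120:520,::-1])
print(proj("wrist",env.state()["tool_pos"],p)-[120,150])
```

```text
[ 0.51039106 -0.34152101  0.08274876] [1.0, 0.6, 1.7]
[202.83496094 105.00336631]
```

View pics/w3.png

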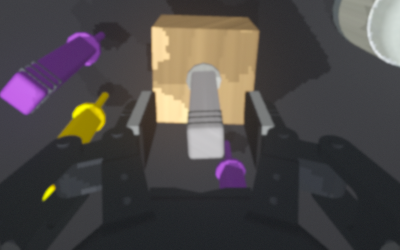

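The handle top at (206,140) in the crop sits between the pads at (140,120) and (260,120). Now I'll close the gripper.

apply_moves(
  steps=[
    {"xyz": [0, 0, 0], "spin": 0, "gripper": 255},
    {"xyz": [0, 0, 0], "spin": 0, "gripper": 255},
    {"xyz": [0, 0, 0], "spin": 0, "gripper": 255},
    {"xyz": [0, 0, 0], "spin": 0, "gripper": 255},
    {"xyz": [0, 0, 0], "spin": 0, "gripper": 255},
    {"xyz": [0, 0, 0], "spin": 0, "gripper": 255},
    {"xyz": [0, 0, 0], "spin": 0, "gripper": 255},
    {"xyz": [0, 0, 0], "spin": 0, "gripper": 255},
  ],
  force=70,
)

```text
time: 4.0
tool_pos: [0.5106, -0.3411, 0.0824]
tcp_rot: [0.001, 0.704, 0.71, 0.0]
force: [0.8, 0.4, 6.0]
grip_width: 0.178
finger_force: 69.0
```

```bash
python3 -c "
from h import *
s=env.state();print(s['tool_pos'],s['force'],s['grip_width'],s['finger_force'],yaw())"
```

```text
[ 0.51064537 -0.34112568  0.08242093] [0.76048893 0.38626519 6.03063948] 0.17772610322982543 69.00368571281433 0.452982580460043
```

apply_moves(
  steps=[
    {"xyz": [0, 0, -20], "spin": 0, "gripper": 255},
    {"xyz": [0, 0, -50], "spin": 0, "gripper": 255},
    {"xyz": [0, 0, -85], "spin": 0, "gripper": 255},
    {"xyz": [0, 0, -100], "spin": 0, "gripper": 255},
    {"xyz": [0, 0, -100], "spin": 0, "gripper": 255},
    {"xyz": [0, 0, -100], "spin": 0, "gripper": 255},
  ],
)

```text
time: 4.5
tool_pos: [0.5102, -0.3405, 0.1818]
tcp_rot: [0.001, 0.704, 0.71, 0.0]
force: [-0.7, 0.4, -1.7]
grip_width: 0.176
finger_force: 70.0
```

Run:
```python
from h import *
s=env.state();print(s["tool_pos"],s["force"],s["grip_width"],shift((.531,.0955,.182)))
p=env.camera_params("wrist"); np.save("w4.npy",p["pose"]); im=env.capture("wrist")
t=s["tool_pos"]
print("TCP px",proj("wrist",t,p),"tip px",proj("wrist",t-[0,0,.0724],p),"hole px",proj("wrist",(.5106,-.3411,.046),p))
cv2.imwrite("pics/w4f.png",im[:,:,::-1])
cv2.imwrite("pics/w4.png",cv2.resize(im[120:320,220:420,::-1],None,fx=3,fy=3,interpolation=cv2.INTER_CUBIC))
```

```text
[ 0.51017625 -0.34051704  0.18183947] [-0.72696953  0.38506362 -1.65228324] 0.17582592927074978 [435.8, 24.4, -0.3]
TCP px [322.10384471 254.18155285] tip px [321.48046147 211.09301937] hole px [321.58748636 190.8665546 ]
```

View pics/w4.png

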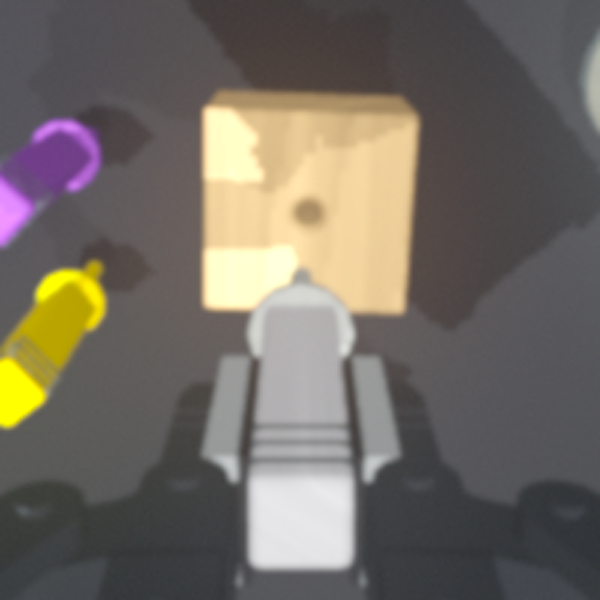

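The pin tip is at about (320.3,209.5) in the full image, close to the prediction of (321.5,211). The hole is at (323,190.7).

apply_moves(
  steps=[
    {"xyz": [40, 2, 0], "spin": 0, "gripper": 255},
    {"xyz": [80, 4, 0], "spin": 0, "gripper": 255},
    {"xyz": [120, 7, 0], "spin": 0, "gripper": 255},
    {"xyz": [160, 9, 0], "spin": 0, "gripper": 255},
    {"xyz": [200, 11, 0], "spin": 0, "gripper": 255},
    {"xyz": [240, 13, 0], "spin": 0, "gripper": 255},
    {"xyz": [280, 16, 0], "spin": 0, "gripper": 255},
    {"xyz": [320, 18, 0], "spin": 0, "gripper": 255},
    {"xyz": [360, 20, 0], "spin": 0, "gripper": 255},
    {"xyz": [400, 22, 0], "spin": 0, "gripper": 255},
    {"xyz": [425, 23, 0], "spin": 0, "gripper": 255},
    {"xyz": [435, 24, 0], "spin": 0, "gripper": 255},
  ],
)

```text
time: 5.55
tool_pos: [0.5286, 0.1005, 0.1791]
tcp_rot: [-0.002, 0.702, 0.712, -0.001]
force: [0.1, 0.3, -0.8]
grip_width: 0.178
finger_force: 69.9
```

apply_moves(
  steps=[
    {"xyz": [0, 0, 15], "spin": 0, "gripper": 255},
    {"xyz": [0, 0, 30], "spin": 0, "gripper": 255},
    {"xyz": [0, 0, 30], "spin": 0, "gripper": 255},
    {"xyz": [0, 0, 30], "spin": 0, "gripper": 255},
    {"xyz": [0, 0, 30], "spin": 0, "gripper": 255},
  ],
)

```text
time: 5.97
tool_pos: [0.5304, 0.0936, 0.1511]
tcp_rot: [0.0, 0.705, 0.709, -0.001]
force: [-0.6, -0.3, -0.1]
grip_width: 0.181
finger_force: 70.0
```

Run:
```python
from h import *
s=env.state();t=s["tool_pos"];print(s["time"],t,s["force"],yaw())
p=env.camera_params("wrist"); np.save("w5.npy",p["pose"]); im=env.capture("wrist")
print("tip px",proj("wrist",t-[0,0,.0724],p),"well px",proj("wrist",(.531,.0955,.052),p))
p4=dict(mtx=p["mtx"],pose=np.load("w4.npy")); print("hole",ray("wrist",(323,190.7),.046,p4),"tip4",ray("wrist",(320.3,210.3),.1094,p4))
cv2.imwrite("pics/w5.png",cv2.resize(im[120:270,240:400,::-1],None,fx=4,fy=4,interpolation=cv2.INTER_CUBIC))
```

```text
5.9667 [0.53041594 0.09362275 0.15111381] [-0.60847153 -0.273207   -0.09275446] 0.37409217144850765
tip px [321.67371384 211.07364266] well px [322.23122623 199.12366017]
hole [ 0.51204924 -0.34091195  0.046     ] tip4 [ 0.50921378 -0.33985629  0.1094    ]
```

View pics/w5.png

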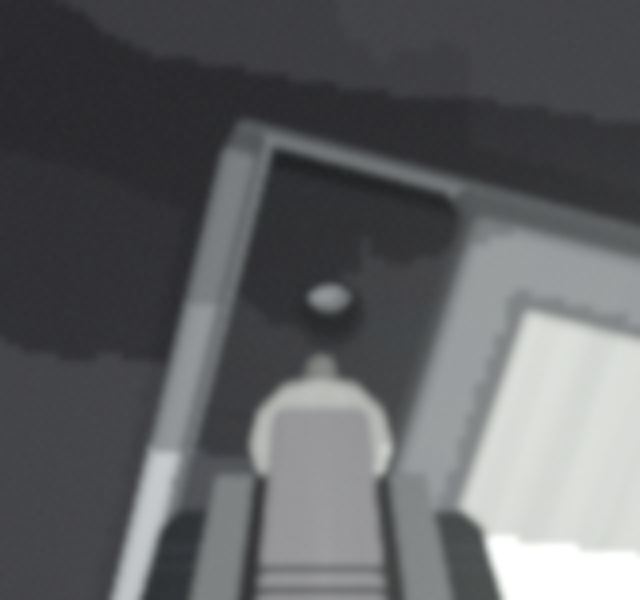

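The well mouth is at about (322.8,198) and the pin tip at about (320.3,210) in the full image. That needs a correction of about +2 mm in both x and y. Then I'll descend to just above the mouth.

apply_moves(
  steps=[
    {"xyz": [2, 2, 0], "spin": 0, "gripper": 255},
    {"xyz": [2, 2, 10], "spin": 0, "gripper": 255},
    {"xyz": [2, 2, 20], "spin": 0, "gripper": 255},
    {"xyz": [2, 2, 20], "spin": 0, "gripper": 255},
    {"xyz": [2, 2, 20], "spin": 0, "gripper": 255},
    {"xyz": [2, 2, 20], "spin": 0, "gripper": 255},
  ],
)

```text
time: 6.52
tool_pos: [0.5323, 0.0965, 0.131]
tcp_rot: [-0.0, 0.704, 0.71, -0.0]
force: [-0.3, 0.9, -0.6]
grip_width: 0.173
finger_force: 70.0
```

Run:
```python
from h import *
s=env.state();t=s["tool_pos"];print(s["time"],t,s["force"],yaw(),shift((.5325,.0957,t[2])))
p=env.camera_params("wrist"); im=env.capture("wrist")
print("tip px",proj("wrist",t-[0.001,-.0006,.0724],p),"well px",proj("wrist",(.5315,.0963,.052),p))
cv2.imwrite("pics/w6.png",cv2.resize(im[150:250,260:380,::-1],None,fx=5,fy=5,interpolation=cv2.INTER_CUBIC))
```

```text
6.5167 [0.53230227 0.09648173 0.1309984 ] [-0.28636227  0.87928679 -0.63757843] 0.4432149444426125 [-0.8, 0.2, 0.0]
tip px [320.41966607 210.41983462] well px [320.6541911  208.66448609]
```

View pics/w6.png

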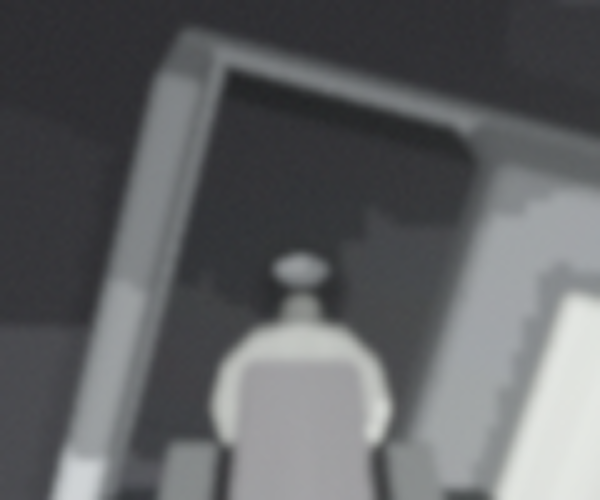

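The pin (301,305) and the well (301,280) are aligned in x, and y agrees to within a millimetre. I'll enter slowly, stopping above the shallowest possible button depth.

apply_moves(
  steps=[
    {"xyz": [0, 0, 2], "spin": 0, "gripper": 255},
    {"xyz": [0, 0, 4], "spin": 0, "gripper": 255},
    {"xyz": [0, 0, 6], "spin": 0, "gripper": 255},
    {"xyz": [0, 0, 7], "spin": 0, "gripper": 255},
    {"xyz": [0, 0, 8], "spin": 0, "gripper": 255},
    {"xyz": [0, 0, 8], "spin": 0, "gripper": 255},
  ],
)

```text
time: 7.07
tool_pos: [0.5323, 0.0966, 0.123]
tcp_rot: [-0.0, 0.704, 0.71, -0.0]
force: [0.0, 0.8, -0.7]
grip_width: 0.178
finger_force: 70.0
```

apply_moves(
  steps=[
    {"xyz": [0, 0, 1], "spin": 0, "gripper": 255},
    {"xyz": [0, 0, 2], "spin": 0, "gripper": 255},
    {"xyz": [0, 0, 2], "spin": 0, "gripper": 255},
  ],
)

```text
time: 7.32
tool_pos: [0.5323, 0.0967, 0.1211]
tcp_rot: [-0.0, 0.704, 0.71, -0.0]
force: [0.1, -0.5, -1.1]
grip_width: 0.173
finger_force: 70.0
```

apply_moves(
  steps=[
    {"xyz": [0, 0, 1], "spin": 0, "gripper": 255},
    {"xyz": [0, 0, 2], "spin": 0, "gripper": 255},
    {"xyz": [0, 0, 2], "spin": 0, "gripper": 255},
  ],
)

```text
time: 7.57
tool_pos: [0.5323, 0.0967, 0.1191]
tcp_rot: [-0.0, 0.704, 0.71, -0.0]
force: [0.4, 0.3, -0.4]
grip_width: 0.177
finger_force: 70.0
```

apply_moves(
  steps=[
    {"xyz": [0, 0, 1], "spin": 0, "gripper": 255},
    {"xyz": [0, 0, 2], "spin": 0, "gripper": 255},
    {"xyz": [0, 0, 2], "spin": 0, "gripper": 255},
  ],
)

```text
time: 7.82
tool_pos: [0.5323, 0.0967, 0.117]
tcp_rot: [-0.0, 0.704, 0.71, -0.0]
force: [0.4, 1.1, -0.3]
grip_width: 0.179
finger_force: 70.0
```

apply_moves(
  steps=[
    {"xyz": [0, 0, 1], "spin": 0, "gripper": 255},
    {"xyz": [0, 0, 2], "spin": 0, "gripper": 255},
    {"xyz": [0, 0, 2], "spin": 0, "gripper": 255},
  ],
)

```text
time: 8.07
tool_pos: [0.5323, 0.0967, 0.115]
tcp_rot: [-0.0, 0.704, 0.71, -0.0]
force: [0.7, 0.1, -1.4]
grip_width: 0.181
finger_force: 70.0
```

Tip is about 9.4 mm down with no contact yet.

apply_moves(
  steps=[
    {"xyz": [0, 0, 1], "spin": 0, "gripper": 255},
    {"xyz": [0, 0, 2], "spin": 0, "gripper": 255},
    {"xyz": [0, 0, 2], "spin": 0, "gripper": 255},
  ],
)

```text
time: 8.32
tool_pos: [0.5323, 0.0967, 0.113]
tcp_rot: [-0.0, 0.704, 0.71, -0.0]
force: [0.1, 0.3, -1.0]
grip_width: 0.181
finger_force: 70.0
```

apply_moves(
  steps=[
    {"xyz": [0, 0, 1], "spin": 0, "gripper": 255},
    {"xyz": [0, 0, 2], "spin": 0, "gripper": 255},
    {"xyz": [0, 0, 2], "spin": 0, "gripper": 255},
  ],
)

```text
time: 8.57
tool_pos: [0.5323, 0.0966, 0.1111]
tcp_rot: [-0.0, 0.704, 0.71, -0.0]
force: [-0.5, 0.5, -0.6]
grip_width: 0.175
finger_force: 70.0
```

apply_moves(
  steps=[
    {"xyz": [0, 0, 1], "spin": 0, "gripper": 255},
    {"xyz": [0, 0, 2], "spin": 0, "gripper": 255},
    {"xyz": [0, 0, 2], "spin": 0, "gripper": 255},
  ],
)

```text
time: 8.82
tool_pos: [0.5323, 0.0966, 0.109]
tcp_rot: [-0.0, 0.704, 0.71, -0.0]
force: [0.7, -0.2, -0.7]
grip_width: 0.176
finger_force: 70.0
```

apply_moves(
  steps=[
    {"xyz": [0, 0, 1], "spin": 0, "gripper": 255},
    {"xyz": [0, 0, 2], "spin": 0, "gripper": 255},
    {"xyz": [0, 0, 2], "spin": 0, "gripper": 255},
  ],
)

```text
time: 9.07
tool_pos: [0.5323, 0.0967, 0.1071]
tcp_rot: [-0.0, 0.704, 0.71, -0.0]
force: [0.7, 0.3, -0.5]
grip_width: 0.174
finger_force: 70.0
```

apply_moves(
  steps=[
    {"xyz": [0, 0, 1], "spin": 0, "gripper": 255},
    {"xyz": [0, 0, 2], "spin": 0, "gripper": 255},
    {"xyz": [0, 0, 2], "spin": 0, "gripper": 255},
  ],
)

```text
time: 9.32
tool_pos: [0.5323, 0.0967, 0.1051]
tcp_rot: [-0.0, 0.704, 0.71, -0.0]
force: [-0.3, 0.1, -2.0]
grip_width: 0.175
finger_force: 70.0
```

apply_moves(
  steps=[
    {"xyz": [0, 0, 1], "spin": 0, "gripper": 255},
    {"xyz": [0, 0, 2], "spin": 0, "gripper": 255},
    {"xyz": [0, 0, 2], "spin": 0, "gripper": 255},
  ],
)

```text
time: 9.57
tool_pos: [0.5325, 0.0966, 0.1034]
tcp_rot: [-0.0, 0.704, 0.71, 0.0]
force: [-0.6, 0.4, 2.4]
grip_width: 0.178
finger_force: 70.4
```

Contact: the button rests about 20 mm down. Now I'll press it gently.

apply_moves(
  steps=[
    {"xyz": [0, 0, 1], "spin": 0, "gripper": 255},
    {"xyz": [0, 0, 2], "spin": 0, "gripper": 255},
    {"xyz": [0, 0, 2], "spin": 0, "gripper": 255},
    {"xyz": [0, 0, 2], "spin": 0, "gripper": 255},
  ],
)

```text
time: 9.9
tool_pos: [0.5326, 0.0967, 0.1015]
tcp_rot: [0.0, 0.704, 0.71, 0.0]
force: [-1.3, -0.2, 4.4]
grip_width: 0.172
finger_force: 70.6
```

apply_moves(
  steps=[
    {"xyz": [0, 0, 0.5], "spin": 0, "gripper": 255},
    {"xyz": [0, 0, 1], "spin": 0, "gripper": 255},
    {"xyz": [0, 0, 1], "spin": 0, "gripper": 255},
    {"xyz": [0, 0, 1], "spin": 0, "gripper": 255},
  ],
)

```text
time: 10.23
tool_pos: [0.5326, 0.0967, 0.1005]
tcp_rot: [0.0, 0.704, 0.71, 0.0]
force: [-1.0, -0.4, 5.8]
grip_width: 0.175
finger_force: 70.8
```

apply_moves(
  steps=[
    {"xyz": [0, 0, 0.6], "spin": 0, "gripper": 255},
    {"xyz": [0, 0, 1.2], "spin": 0, "gripper": 255},
    {"xyz": [0, 0, 1.7], "spin": 0, "gripper": 255},
    {"xyz": [0, 0, 1.7], "spin": 0, "gripper": 255},
  ],
)

```text
time: 10.57
tool_pos: [0.5326, 0.0967, 0.0989]
tcp_rot: [0.0, 0.704, 0.71, 0.0]
force: [-1.4, -0.7, 7.7]
grip_width: 0.176
finger_force: 71.0
```

Run:
```python
from h import *
F=[]
for _ in range(6): F.append(env.state()["force"]); env.capture("top")
s=env.state(); print(np.mean(F,0),np.std(F,0),s["tool_pos"],s["ft_torque"])
a=np.radians(-14.73); print("out dir in tool mm",rot().T@np.array([-np.sin(a),np.cos(a),0]))
```

```text
[-1.40454617 -0.27353532  7.60804636] [0.39791507 0.47944197 0.70058718] [0.53261812 0.09670114 0.09900398] [0.02553813 0.45382351 0.06607262]
out dir in tool mm [9.65094387e-01 2.61901939e-01 4.45500632e-04]
```

Button force is about 8.4 N, so it is about 5.3 mm down. Now I'll push outward carefully, checking the force.

apply_moves(
  steps=[
    {"xyz": [1.0, 0.3, 0], "spin": 0, "gripper": 255},
    {"xyz": [1.9, 0.5, 0], "spin": 0, "gripper": 255},
    {"xyz": [2.9, 0.8, 0], "spin": 0, "gripper": 255},
    {"xyz": [3.9, 1.0, 0], "spin": 0, "gripper": 255},
    {"xyz": [3.9, 1.0, 0], "spin": 0, "gripper": 255},
  ],
)

```text
time: 11.28
tool_pos: [0.5335, 0.0999, 0.099]
tcp_rot: [0.0, 0.704, 0.71, -0.0]
force: [-1.4, -0.5, 7.9]
grip_width: 0.177
finger_force: 71.0
```

apply_moves(
  steps=[
    {"xyz": [1.0, 0.3, 0], "spin": 0, "gripper": 255},
    {"xyz": [1.9, 0.5, 0], "spin": 0, "gripper": 255},
    {"xyz": [1.9, 0.5, 0], "spin": 0, "gripper": 255},
  ],
)

```text
time: 11.53
tool_pos: [0.534, 0.1018, 0.0989]
tcp_rot: [0.0, 0.704, 0.71, -0.0]
force: [-1.7, -1.4, 6.5]
grip_width: 0.173
finger_force: 71.0
```

apply_moves(
  steps=[
    {"xyz": [1.0, 0.3, 0.3], "spin": 0, "gripper": 255},
    {"xyz": [1.9, 0.5, 0.3], "spin": 0, "gripper": 255},
    {"xyz": [2.9, 0.8, 0.3], "spin": 0, "gripper": 255},
    {"xyz": [3.9, 1.0, 0.3], "spin": 0, "gripper": 255},
    {"xyz": [3.9, 1.0, 0.3], "spin": 0, "gripper": 255},
  ],
)

```text
time: 11.95
tool_pos: [0.535, 0.1057, 0.0987]
tcp_rot: [0.0, 0.704, 0.71, -0.0]
force: [-2.4, -1.0, 7.8]
grip_width: 0.177
finger_force: 71.0
```

apply_moves(
  steps=[
    {"xyz": [1.0, 0.3, 0], "spin": 0, "gripper": 255},
    {"xyz": [1.9, 0.5, 0], "spin": 0, "gripper": 255},
    {"xyz": [2.9, 0.8, 0], "spin": 0, "gripper": 255},
    {"xyz": [3.9, 1.0, 0], "spin": 0, "gripper": 255},
    {"xyz": [3.9, 1.0, 0], "spin": 0, "gripper": 255},
  ],
)

```text
time: 12.37
tool_pos: [0.536, 0.1096, 0.0987]
tcp_rot: [0.0, 0.704, 0.71, -0.0]
force: [-2.1, -1.5, 7.7]
grip_width: 0.178
finger_force: 71.0
```

The cartridge is sliding with low side force.

apply_moves(
  steps=[
    {"xyz": [1.9, 0.5, 0], "spin": 0, "gripper": 255},
    {"xyz": [3.9, 1.0, 0], "spin": 0, "gripper": 255},
    {"xyz": [5.8, 1.6, 0], "spin": 0, "gripper": 255},
    {"xyz": [7.7, 2.1, 0], "spin": 0, "gripper": 255},
    {"xyz": [9.7, 2.6, 0], "spin": 0, "gripper": 255},
    {"xyz": [11.6, 3.1, 0], "spin": 0, "gripper": 255},
    {"xyz": [13.5, 3.7, 0], "spin": 0, "gripper": 255},
    {"xyz": [15.4, 4.2, 0], "spin": 0, "gripper": 255},
    {"xyz": [17.4, 4.7, 0], "spin": 0, "gripper": 255},
    {"xyz": [19.3, 5.2, 0], "spin": 0, "gripper": 255},
    {"xyz": [19.3, 5.2, 0], "spin": 0, "gripper": 255},
  ],
)

```text
time: 13.28
tool_pos: [0.5412, 0.1293, 0.0987]
tcp_rot: [0.0, 0.704, 0.71, 0.0]
force: [-1.5, -1.4, 7.8]
grip_width: 0.179
finger_force: 71.1
```

apply_moves(
  steps=[
    {"xyz": [1.9, 0.5, 0], "spin": 0, "gripper": 255},
    {"xyz": [3.9, 1.0, 0], "spin": 0, "gripper": 255},
    {"xyz": [5.8, 1.6, 0], "spin": 0, "gripper": 255},
    {"xyz": [7.7, 2.1, 0], "spin": 0, "gripper": 255},
    {"xyz": [9.7, 2.6, 0], "spin": 0, "gripper": 255},
    {"xyz": [11.6, 3.1, 0], "spin": 0, "gripper": 255},
    {"xyz": [13.5, 3.7, 0], "spin": 0, "gripper": 255},
    {"xyz": [15.4, 4.2, 0], "spin": 0, "gripper": 255},
    {"xyz": [17.4, 4.7, 0], "spin": 0, "gripper": 255},
    {"xyz": [19.5, 5.3, 0], "spin": 0, "gripper": 255},
    {"xyz": [19.5, 5.3, 0], "spin": 0, "gripper": 255},
  ],
)

```text
time: 14.2
tool_pos: [0.5463, 0.1489, 0.0987]
tcp_rot: [0.0, 0.704, 0.71, 0.0]
force: [-1.9, -1.2, 7.8]
grip_width: 0.176
finger_force: 71.1
```

apply_moves(
  steps=[
    {"xyz": [0, 0, -3], "spin": 0, "gripper": 255},
    {"xyz": [0, 0, -7], "spin": 0, "gripper": 255},
    {"xyz": [0, 0, -14], "spin": 0, "gripper": 255},
    {"xyz": [0, 0, -24], "spin": 0, "gripper": 255},
    {"xyz": [0, 0, -38], "spin": 0, "gripper": 255},
    {"xyz": [0, 0, -55], "spin": 0, "gripper": 255},
    {"xyz": [0, 0, -75], "spin": 0, "gripper": 255},
    {"xyz": [0, 0, -83], "spin": 0, "gripper": 255},
    {"xyz": [0, 0, -83], "spin": 0, "gripper": 255},
    {"xyz": [0, 0, -83], "spin": 0, "gripper": 255},
  ],
)

```text
time: 15.03
tool_pos: [0.5459, 0.1494, 0.1813]
tcp_rot: [-0.0, 0.704, 0.71, 0.0]
force: [-1.0, -0.1, -0.6]
grip_width: 0.178
finger_force: 70.0
```

Run:
```python
from h import *
s=env.state();t=s["tool_pos"];print(s["time"],t,s["force"],yaw())
p=env.camera_params("wrist"); np.save("w7.npy",p["pose"]); im=env.capture("wrist")
d=np.array([.2545,.967,0])
for o in(.044,.048,.052): print(o,"well px",(proj("wrist",np.array((.5315,.0963,.052))+o*d,p)-[230,120])*3)
print("tip",(proj("wrist",t-[0.001,-.0006,.0724],p)-[230,120])*3)
cv2.imwrite("pics/w7.png",cv2.resize(im[120:300,230:430,::-1],None,fx=3,fy=3,interpolation=cv2.INTER_CUBIC))
```

```text
15.0333 [0.54592874 0.14944651 0.18132249] [-0.95435124 -0.12455335 -0.61137684] 0.47989037641132276
0.044 well px [264.16204874 246.45198124]
0.048 well px [267.24197169 235.55097115]
0.052 well px [270.34690259 224.56144846]
tip [271.02473754 271.30771753]
```

View pics/w7.png

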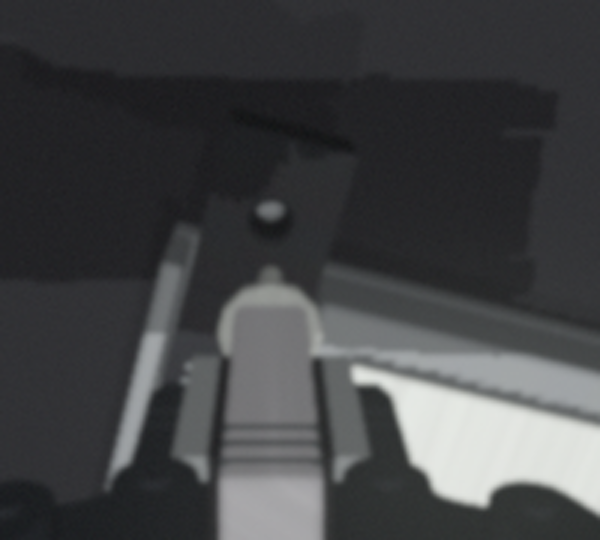

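Well centre is at (271,218) in the crop, so the cartridge is about 53–54 mm out and stays there. Now I'll carry the tool back above the stand.

apply_moves(
  steps=[
    {"xyz": [-40, -3, 0], "spin": 0, "gripper": 255},
    {"xyz": [-81, -6, 0], "spin": 0, "gripper": 255},
    {"xyz": [-122, -9, 0], "spin": 0, "gripper": 255},
    {"xyz": [-163, -13, 0], "spin": 0, "gripper": 255},
    {"xyz": [-204, -16, 0], "spin": 0, "gripper": 255},
    {"xyz": [-245, -19, 0], "spin": 0, "gripper": 255},
    {"xyz": [-286, -22, 0], "spin": 0, "gripper": 255},
    {"xyz": [-327, -25, 0], "spin": 0, "gripper": 255},
    {"xyz": [-368, -28, 0], "spin": 0, "gripper": 255},
    {"xyz": [-409, -32, 0], "spin": 0, "gripper": 255},
    {"xyz": [-450, -35, 0], "spin": 0, "gripper": 255},
    {"xyz": [-491, -38, 0], "spin": 0, "gripper": 255},
  ],
)

```text
time: 16.08
tool_pos: [0.5107, -0.3435, 0.1797]
tcp_rot: [-0.001, 0.704, 0.71, -0.0]
force: [1.1, 0.9, -0.6]
grip_width: 0.18
finger_force: 70.0
```

apply_moves(
  steps=[
    {"xyz": [0, 0, 10], "spin": 0, "gripper": 255},
    {"xyz": [0, 0, 30], "spin": 0, "gripper": 255},
    {"xyz": [0, 0, 40], "spin": 0, "gripper": 255},
    {"xyz": [0, 0, 40], "spin": 0, "gripper": 255},
    {"xyz": [0, 0, 40], "spin": 0, "gripper": 255},
    {"xyz": [0, 0, 40], "spin": 0, "gripper": 255},
  ],
)

```text
time: 16.58
tool_pos: [0.5124, -0.3416, 0.1415]
tcp_rot: [0.0, 0.704, 0.71, 0.0]
force: [0.2, -0.5, -0.5]
grip_width: 0.179
finger_force: 69.9
```

Run:
```python
from h import *
s=env.state();t=s["tool_pos"];print(s["time"],t,s["force"],yaw(),shift((.5118,-.3411,t[2])))
p=env.camera_params("wrist"); np.save("w8.npy",p["pose"]); im=env.capture("wrist")[:,:,::-1].copy(); cv2.imwrite("pics/w8.png",im)
g=cv2.cvtColor(im,cv2.COLOR_BGR2HSV)
print("pred tip",proj("wrist",t-[0.001,-.0006,.0724],p),"hole",proj("wrist",(.512,-.3409,.046),p))
print("V"); print(g[186:226:2,306:342:2,2]); print("S"); print(g[186:226:2,306:342:2,1])
```

```text
16.5833 [ 0.51243767 -0.3416229   0.14148006] [ 0.21851777 -0.53749285 -0.45504512] 0.5184351424574236 [0.5, -0.6, -0.0]
pred tip [320.37193556 210.44061079] hole [321.00529604 201.64855864]
V
[[220 225 229 230 233 235 234 229 224 221 219 219 229 237 235 233 224 222]
 [221 225 229 230 232 235 233 229 224 221 228 233 235 240 245 244 238 237]
 [220 225 230 230 233 235 233 229 224 221 234 241 238 240 246 246 247 246]
 [220 226 230 231 233 235 233 229 223 221 234 241 238 241 246 246 247 247]
 [220 225 229 230 233 233 227 221 218 227 239 241 238 241 246 245 247 247]
 [220 225 230 230 230 219 201 192 194 216 236 240 237 241 246 246 247 247]
 [221 226 230 228 217 192 176 173 172 191 218 235 237 241 246 246 246 246]
 [230 229 230 226 208 178 171 171 172 174 203 229 237 242 246 246 246 246]
 [240 236 235 231 220 185 175 177 176 174 200 227 239 244 246 246 246 246]
 [249 253 252 248 237 209 184 181 180 189 211 230 243 247 246 246 246 246]
 [250 255 255 254 248 237 220 205 203 213 224 237 244 247 246 246 246 246]
 [250 255 255 255 255 250 230 216 220 229 237 239 244 247 246 245 246 246]
 [250 2
[... 1396 characters left out ...]
 89  88  87  87  86  87]
 [ 87  84  86  85  84  86  82  77  83  91  89  90  88  87  88  86  86  86]
 [ 87  85  86  85  82  79  52  28  53  86  88  89  88  88  87  87  87  87]
 [ 87  85  84  85  83  74  23  12  32  80  88  89  88  87  87  87  86  86]
 [ 85  82  82  80  72  47  11   8  17  53  74  82  87  87  88  87  86  86]
 [ 55  56  60  29  15   7   7   6   7   7  14  33  72  86  88  86  86  86]
 [ 42  54  18   6   6   6   6   7   6   6   6   6  25  69  86  87  86  86]
 [ 56  17   5   5   5   6   6   6   6   6   5   5   6  19  67  85  87  85]
 [ 22   6   5   5   5   4   4   4   5   4   5   4   4   5  24  77  87  87]
 [  8   5   6   6   6   4   4   4   6   4   4   4   4   5  10  59  86  87]]
```

The pixel numbers put the hole at about (320.5,201.3) and the pin at column 320, so they agree within 0.5 mm. I'll lower the tool straight down.

apply_moves(
  steps=[
    {"xyz": [0, 0, 8], "spin": 0, "gripper": 255},
    {"xyz": [0, 0, 16], "spin": 0, "gripper": 255},
    {"xyz": [0, 0, 21], "spin": 0, "gripper": 255},
    {"xyz": [0, 0, 24], "spin": 0, "gripper": 255},
    {"xyz": [0, 0, 27], "spin": 0, "gripper": 255},
    {"xyz": [0, 0, 27], "spin": 0, "gripper": 255},
  ],
)

```text
time: 17.13
tool_pos: [0.5116, -0.3419, 0.1134]
tcp_rot: [-0.001, 0.704, 0.71, -0.0]
force: [0.6, 0.5, -1.6]
grip_width: 0.175
finger_force: 69.9
```

apply_moves(
  steps=[
    {"xyz": [0, 0.5, 5], "spin": 0, "gripper": 255},
    {"xyz": [0, 0.5, 10], "spin": 0, "gripper": 255},
    {"xyz": [0, 0.5, 15], "spin": 0, "gripper": 255},
    {"xyz": [0, 0.5, 20], "spin": 0, "gripper": 255},
    {"xyz": [0, 0.5, 25], "spin": 0, "gripper": 255},
    {"xyz": [0, 0.5, 28], "spin": 0, "gripper": 255},
    {"xyz": [0, 0.5, 28], "spin": 0, "gripper": 255},
  ],
)

```text
time: 17.72
tool_pos: [0.512, -0.3417, 0.0853]
tcp_rot: [-0.001, 0.704, 0.71, -0.0]
force: [-0.9, 0.4, -0.5]
grip_width: 0.176
finger_force: 69.9
```

apply_moves(
  steps=[
    {"xyz": [0, 0, 1], "spin": 0, "gripper": 255},
    {"xyz": [0, 0, 2], "spin": 0, "gripper": 255},
    {"xyz": [0, 0, 2], "spin": 0, "gripper": 255},
  ],
)

```text
time: 17.97
tool_pos: [0.5125, -0.3422, 0.0843]
tcp_rot: [0.0, 0.704, 0.71, 0.0]
force: [-0.4, -0.2, -0.2]
grip_width: 0.176
finger_force: 69.9
```

apply_moves(
  steps=[
    {"xyz": [0, 0, 1], "spin": 0, "gripper": 255},
    {"xyz": [0, 0, 1], "spin": 0, "gripper": 255},
    {"xyz": [0, 0, 1], "spin": 0, "gripper": 255},
  ],
)

```text
time: 18.22
tool_pos: [0.5125, -0.3421, 0.0833]
tcp_rot: [0.0, 0.704, 0.71, 0.0]
force: [0.4, -0.8, -1.0]
grip_width: 0.179
finger_force: 69.9
```

apply_moves(
  steps=[
    {"xyz": [0, 0, 1], "spin": 0, "gripper": 255},
    {"xyz": [0, 0, 1], "spin": 0, "gripper": 255},
    {"xyz": [0, 0, 1], "spin": 0, "gripper": 255},
  ],
)

```text
time: 18.47
tool_pos: [0.5126, -0.3422, 0.0824]
tcp_rot: [0.0, 0.704, 0.71, 0.0]
force: [0.6, -0.5, 0.4]
grip_width: 0.18
finger_force: 70.2
```

Seated. I'll release, then rise straight up.

apply_moves(
  steps=[
    {"xyz": [0, 0, 0], "spin": 0, "gripper": 110},
    {"xyz": [0, 0, 0], "spin": 0, "gripper": 110},
    {"xyz": [0, 0, 0], "spin": 0, "gripper": 110},
    {"xyz": [0, 0, 0], "spin": 0, "gripper": 110},
    {"xyz": [0, 0, 0], "spin": 0, "gripper": 110},
    {"xyz": [0, 0, 0], "spin": 0, "gripper": 110},
    {"xyz": [0, 0, -20], "spin": 0, "gripper": 110},
    {"xyz": [0, 0, -45], "spin": 0, "gripper": 110},
    {"xyz": [0, 0, -80], "spin": 0, "gripper": 110},
    {"xyz": [0, 0, -120], "spin": 0, "gripper": 110},
    {"xyz": [0, 0, -150], "spin": 0, "gripper": 110},
    {"xyz": [0, 0, -150], "spin": 0, "gripper": 110},
  ],
)

```text
time: 19.47
tool_pos: [0.5153, -0.3451, 0.2392]
tcp_rot: [0.006, 0.704, 0.71, 0.001]
force: [1.3, -0.7, -0.2]
grip_width: 0.569
finger_force: 0.0
```

Run:
```python
from h import *
s=env.state();t=s["tool_pos"];print(s["time"],t,s["grip_width"],s["force"])
for _ in range(4): env.capture("top")
p=env.camera_params("wrist"); im=env.capture("wrist")[:,:,::-1].copy(); cv2.imwrite("pics/w9.png",im)
c=proj("wrist",(.511,-.3405,.12),p).astype(int); h=cv2.cvtColor(im,cv2.COLOR_BGR2HSV)
m=cv2.inRange(h,(0,0,120),(180,50,255)); m2=np.zeros_like(m); y,x=c[1],c[0]; m2[y-28:y+22,x-20:x+20]=m[y-28:y+22,x-20:x+20]
cs,_=cv2.findContours(m2,cv2.RETR_EXTERNAL,cv2.CHAIN_APPROX_NONE); print(c)
for k in cs:
    if cv2.contourArea(k)>20:
        P=np.array([ray("wrist",u,.12,p)[:2] for u in k.reshape(-1,2)],np.float32); print(cv2.boundingRect(k),cv2.minAreaRect(P*1000))
# cartridge, top view: well button/dark region displaced; bystander difference
a=cv2.imread("pics/top0.png"); b=env.capture("top")[:,:,::-1]
d=(cv2.absdiff(a,np.ascontiguousarray(b)).max(2)>40).astype(np.uint8)
for n,(u,v) in dict(mug=(205,228),jar=(415,173),spoon=(221,172)).items(): print(n,int(d[v-25:v+25,u-25:u+25].sum()))
```

```text
19.4667 [ 0.51531659 -0.34509262  0.23915079] 0.5687183017879657 [ 1.26765543 -0.71149359 -0.18542248]
[320 196]
(313, 190, 17, 17) ((511.2096252441406, -341.8390197753906), (15.197829246520996, 15.768166542053223), 0.46261486411094666)
(311, 172, 20, 15) ((510.6118469238281, -323.485107421875), (17.617040634155273, 13.23621654510498), 0.45962679386138916)
mug 0
jar 0
spoon 0
```

```bash
python3 -c "
from station import env
print(env.close_job())"
```

```text
the job is handed in; nothing more can be done
None
```

The job is handed in; no verdict came back, but my readings show the cartridge about 53 mm out, the button held at about 8.5 N (under 15 N), the pin tool standing released in its stand and the mug, jar and spoon unmoved, though I viewed 12 pictures, over the limit of 10.

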